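# Open the jar of nuts in the cam clamp

## Robot

A 6-joint arm with a two-finger parallel gripper is mounted at the origin on a cart in front of the work surface, level with it; the furniture and walls round the work are solid. World frame = base frame: x ahead of the robot, y to its left, z up, the work surface at z = 0. Lengths are in m, angles in rad, forces in N, time in s.
With the tool pointing down it reaches from about 0.275 to 0.975 m from the base axis. Payload 8.4 kg.
Tool frame: the origin (TCP) lies on the centre line of the jaws, within the pads' length; the fingertips stand 17 mm ahead of it and the grasp point (between the pads) lies 2 mm behind it (nose_length is the distance from the TCP to the fingertips, in m); z points along the fingers, y is the line along which they close (so a half turn about z gives the same grasp; the last joint's range is limited). The gripper opens to 92 mm and grips with 3 to 60 N. Pads are 20 mm wide; open, the fingers measure 128 mm over their backs; the gripper's body (75 mm by 189 mm) begins 69 mm behind the grasp point.
Start: joints at [-0.002, 0.353, 1.633, -0, 1.155, -0.002], TCP at [0.625, -0, 0.232] pointing down, gripper open.
Joint ranges: [-2.63, 2.63], [-0.92, 2.1], [0.06, 2.66], [-1.3, 4.44], [0, 2.69], [-3.02, 3.02]. Speed limits (rad/s): [2.22, 2.22, 2.79, 3.14, 3.14, 3.14].

## Interface

Orientations are given as a rotation vector (axis times angle).
In Python, from bench import * gives the robot as it stands.
- The arm moves only by the shell command python3 -m creep 'ROWS' [FORCE]. ROWS is JSON, a list of rows, each an object of numbers: "tx", "ty", "tz": the shift along the tool's x, y, z in cm; "twist": the turn about the tool's z in rad; "claw": the opening, from 0 (shut) to 1 (fully open). In form: [{"tx": .., "ty": .., "tz": .., "twist": .., "claw": ..}, ...]. A call has 1 to 12 rows; each row shifts and turns the commanded pose from where the row before left it, along the tool's axes as they then stand; what a row does not reach is not made up. A row lasts 1/10 s, in which the tool goes at most 50 mm and 8.59 degrees, less where a joint would pass 70% of its speed; a pose out of reach is approached as far as the arm can. A call with a gripper value outside its range is refused whole. The fingers move at their own pace and stop on an object; FORCE is the grip in N (left out, the last holds). Time passes only in rows, so rows that do not move let the fingers close. It gives the time, the measured TCP pose, the force, the opening and the grip force at its end, in the units of the state.
- observe(): the state, without advancing time (a new reading comes with each control period).
- capture(name): name is "scene" or "side" or "wrist"; returns the picture (400x640x3 uint8, red, green, blue); there is no depth.
- camera_model(name): a dict with "K" (3x3 intrinsics, pixels), "world_from_camera" (4x4, takes a point from camera to world coordinates); the wrist camera has in their place "mount" (4x4, takes a point from camera to tool coordinates, whose origin is the TCP and whose axes are the flange's). Camera axes: x right, y up, looking along -z (the intrinsics and any distortion apply to the point x, -y, -z); pixel columns grow to the right and rows downward; lengths in m; the calibration is good to about 2 mm. A picture is of the moment at which its call begins: read the wrist's pose just before it. camera_model takes no time and is no camera call.
- close_job(): hands the job in; it is judged then, once.
The state is a dict: "clock": time; "qpos": joint angles; "qvel": joint speeds; "tau": joint torques, N m; "eef_pos": TCP position; "tcp_rot": TCP orientation; "contact_force": force on the tool from outside, world axes, zero at the start; "moment": the same for the moment, N m; "grip_width": opening from 0.0 (shut) to 1.0 (fully open); "finger_force": force on a finger pad.
Only numpy, scipy, OpenCV 4.12 (cv2) and the standard library are available. Lean on these libraries where they do the work, as an engineer would, in place of code of your own. Each camera call takes 0.05 s, during which the arm holds its last target. There are 200 camera calls.

## Task

I need nuts from the glass jar: swing the lamp, whose head hangs over the jar, clear to one side, and throw the lever of the blue cam clamp all the way over so that its jaws grip the jar and it cannot turn. Then unscrew the tight red lid anticlockwise until its threads let go, lift it straight off, and finish holding it level just above the open jar, at most 5 cm up: do not put it down or let go. The jar must stay clamped, upright and unturned, and the loose things lying near must be left alone.

Things in the scene. Friction and masses are not known exactly. Their poses are not given: they have to be found in the camera images.
- lamp_grip (a point): Middle of the lamp's black upright handle, a stub 18 mm thick and 36 mm long on the near rim of the lamp head; this point is 19 mm below its top, the head's top 17 mm below this point. To be pinched or pushed. It swings level, on a circle of 255 mm about the post, 1.3 rad either way, against about 1 N, and stays where it is left. 0.9 rad either way takes the head clear of the jar.
- lamp_head (a point): Centre of the white round lamp head, 100 mm in diameter, 25 mm thick; its underside is 194 mm above the bench. The hinge post (17 mm thick, 225 mm high, on a fixed round foot of 96 mm) stands on the far side of the head, 220 mm from this point in the direction from lamp_grip to lamp_head (+x of this point's axes).
- lever_knob (a point): Middle of the black upright knob at the end of the clamp's steel lever: 22 mm in diameter, 48 mm tall; this point is 24 mm below its top, 77 mm above the bench, and the steel lever arm lies 25 mm below this point. It swings on a horizontal circle of 108 mm about the pivot.
- lever_pivot (a point): Point on the vertical axis of the clamp's lever, at the height of the knob's middle.
- clamp_lever (a joint): Angle of the clamp lever, rad: 0 open, as at the start; 1.4 fully closed, a hard stop. It closes anticlockwise seen from above, the knob coming from the left of the clamp towards the robot, with 5 to 8 N at the knob; the cam holds it where it is left. The jaws pinch the jar from about 0.9 and grip it fully from 1.3 on.
- clamp: Blue cast clamp screwed to the bench, 124 x 225 mm, jaws 72 mm high. Origin on the bench, on the jar's axis when clamped; x points away from the robot, +y to the robot's left, towards the moving jaw and lever (yaw up to 0.2 either way).
- clamp_pad: The moving V-shaped rubber jaw, which presses the jar towards the fixed V jaw (towards the clamp's -y). Its origin is on the clamp's origin when open, and moves with the jaw.
- jar: Glass jar with nuts in it, 66 mm in diameter, 88 mm high, 0.3 to 0.6 kg, standing loose on the clamp's 12 mm base plate between the open jaws. Origin in the middle of its underside. It slides up to 4 mm when it is clamped.
- jar_mouth (a point): Centre of the jar's rim, 88 mm above its underside (100 mm above the bench).
- jar_side (a point): A point on the jar's wall, 30 mm up, 33 mm from its axis, that shows whether the jar turns.
- lid: Red ribbed screw lid, 56 mm in diameter, 24 mm high, 0.1 kg, white pointer bar on top along its +x. Origin: middle of its underside, 71 mm above the jar's when tight. Its yaw is then 0.17 to 0.56 rad more than the jar's; turned anticlockwise from above with about 0.5 N m, its lugs come free at 1.15 rad more than the jar's and meet a stop at 1.80. One turn of about 1.2 rad always frees it.
- lid_center (a point): Centre of the lid, half-way up (12 mm above its underside, 95 mm above the bench); grip it here round its side, from above. The jar's shoulder is 3 mm below the lid's lower edge. While it is unscrewed it rises 1.5 mm on the threads, and 1.5 mm more when a sprung seal pops it free; its skirt leaves the jar's neck when it is lifted 17 mm.
- tape_measure_mid (a point): Bystander: yellow tape measure, 35 x 75 x 67 mm, standing; its middle.
- bearing_mid (a point): Bystander: steel ball bearing, 52 mm across, 15 mm high, lying flat; its middle.
- big_bolt_mid (a point): Bystander: big steel bolt, 112 mm long, lying; its middle.

How it is judged:
By the outcome, as a careful person would: the job done as asked, in the order asked, and still so for the second after the job is handed in, while the arm keeps its last pose, push and grip.
It also fails if it takes over 66 s, if anything falls off the work surface, if the arm or the gripper's body presses on something with over 40 N, if the wrist force passes 120 N, or if a joint passes its speed limit or range.

## Working session

There is one attempt and no reset: what is moved stays moved. The work goes in short steps, Python scripts to look and compute and a shell command to move; the robot and the scene stay as the last step left them, time stands still between calls to the robot, and variables do not carry over. Pictures are saved under pics/ and viewed, at most 10 in all, crops included, and the job is handed in when it is done.

```bash
ls; mkdir -p pics
python3 - <<'E'
from bench import *
import cv2,numpy as np
o=observe();print({k:np.round(v,3).tolist() for k,v in o.items()})
for n in("scene","side","wrist"):
    im=capture(n);cv2.imwrite(f"pics/{n}0.png",cv2.cvtColor(im,cv2.COLOR_RGB2BGR))
    m=camera_model(n);print(n,{k:(np.round(v,3).tolist() if not isinstance(v,str) else v) for k,v in m.items()})
a=cv2.imread("pics/scene0.png");b=cv2.imread("pics/side0.png")
E
```

```text
pics
{'clock': 0.0, 'qpos': [-0.002, 0.354, 1.634, -0.0, 1.155, -0.002], 'qvel': [0.0, 0.001, -0.001, 0.0, -0.0, -0.001], 'tau': [-0.002, -59.385, -33.422, 0.069, 0.023, -0.0], 'eef_pos': [0.625, 0.0, 0.231], 'tcp_rot': [-2.221, -2.221, 0.001], 'contact_force': [-0.306, -0.229, -0.563], 'moment': [0.042, -0.017, -0.016], 'finger_force': 0.0, 'grip_width': 1.002}
scene {'K': [[363.488, 0.0, 316.997], [0.0, 363.488, 196.194], [0.0, 0.0, 1.0]], 'world_from_camera': [[0.729, -0.536, 0.425, 0.96], [0.684, 0.583, -0.438, -0.287], [-0.013, 0.611, 0.792, 0.832], [0.0, 0.0, 0.0, 1.0]]}
side {'K': [[450.497, 0.0, 321.372], [0.0, 450.497, 201.69], [0.0, 0.0, 1.0]], 'world_from_camera': [[-0.999, -0.021, 0.029, 0.643], [0.035, -0.65, 0.759, 0.905], [0.003, 0.76, 0.65, 0.847], [0.0, 0.0, 0.0, 1.0]]}
wrist {'K': [[336.953, 0.0, 324.751], [0.0, 336.953, 193.741], [0.0, 0.0, 1.0]], 'mount': [[0.001, 0.969, 0.247, 0.069], [1.0, -0.001, -0.001, 0.001], [-0.001, 0.247, -0.969, -0.153], [0.0, 0.0, 0.0, 1.0]]}
```

View pics/scene0.png

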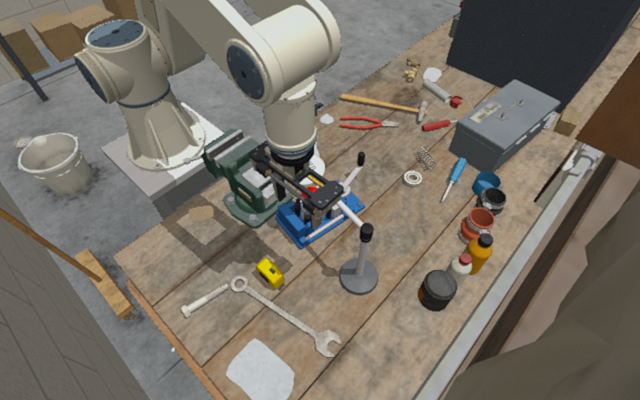

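View pics/side0.png

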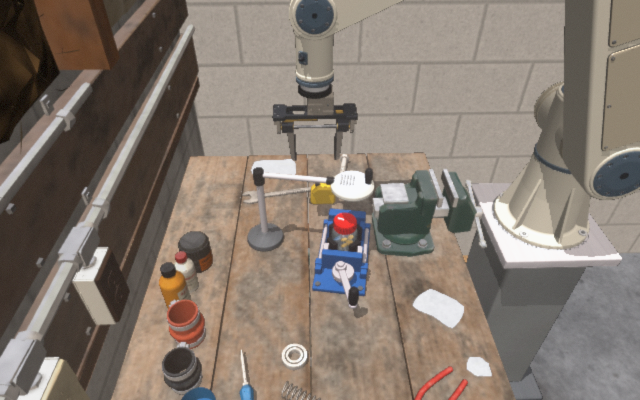

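Scene: lamp post top at (366,230), the lever knob at (361,158), the head hidden under the gripper. Side: lamp head (352,185), post top (259,174), post foot (265,237), lever knob (353,297), pivot (343,270), lid (344,222), bearing (294,355). A tall green vise stands on the robot side of the clamp.

Run:
```python
import cv2,numpy as np
b=cv2.imread("pics/side0.png");w=cv2.imread("pics/wrist0.png")
c=cv2.resize(b[140:320,230:430],None,fx=3,fy=3,interpolation=cv2.INTER_CUBIC)
cv2.imwrite("pics/sidecrop.png",c)
```

```text
(no output)
```

View pics/sidecrop.png

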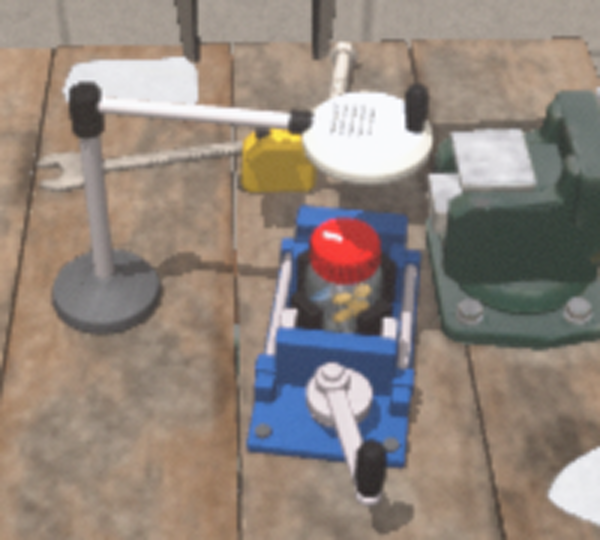

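View pics/wrist0.png

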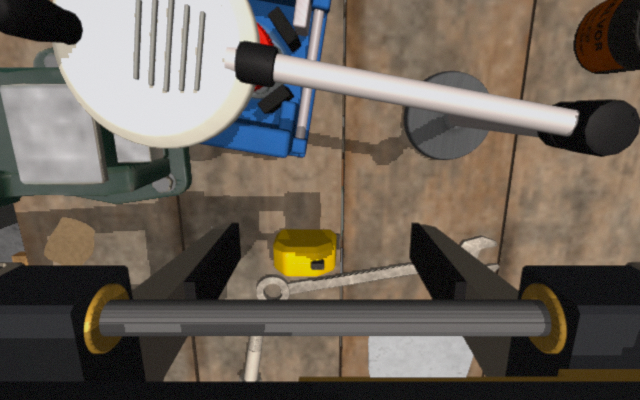

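Side crop (3x, offset 230,140): handle middle (416,106), head top centre (367,133), knob (371,470), pivot bolt (333,375), lid top (346,238), vise near-left corner (440,340). Wrist view: post top (605,128), head centre (158,58), handle stub top-left near (20,15).

```bash
cat > h.py <<'E'
from bench import *
import cv2,numpy as np
from scipy.spatial.transform import Rotation as R
def T(n):
    m=camera_model(n)
    if n!="wrist": return m["K"],np.array(m["world_from_camera"])
    o=observe();P=np.eye(4);P[:3,:3]=R.from_rotvec(o["tcp_rot"]).as_matrix();P[:3,3]=o["eef_pos"]
    return m["K"],P@np.array(m["mount"])
def ray(n,uv,z):
    K,M=T(n);K=np.array(K)
    d=np.linalg.solve(K,[uv[0],uv[1],1.]);d=M[:3,:3]@[d[0],-d[1],-d[2]]
    c=M[:3,3];return np.round(c+d*(z-c[2])/d[2],4)
def snap(n,f):
    im=capture(n);cv2.imwrite(f"pics/{f}.png",cv2.cvtColor(im,cv2.COLOR_RGB2BGR));return im
E
python3 - <<'E'
from h import *
print({k:v for k,v in camera_model("side").items() if k not in("K","world_from_camera")})
for nm,u,v,z in [("handle",416,106,.236),("head",367,133,.219),("posttop",86,90,.235),("foot",106,292,.02),("knob",371,470,.077),("knobtop",372,446,.101),("pivotbolt",333,370,.077),("lidtop",346,238,.107),("tape",277,165,.033),("viseBaseCorner",440,340,.01),("viseBaseR",600,345,.01),("viseBodyL",448,280,.05),("viseTopL",430,175,.12),("clampNL",248,452,.0),("clampNR",404,466,.0),("knobshadow",395,515,0)]:
    print(nm,ray("side",(230+u/3,140+v/3),z))
for nm,u,v,z in [("head",158,58,.219),("post",605,128,.235),("tape",305,252,.067),("foot",447,115,.02)]: print("w",nm,ray("wrist",(u,v),z))
for nm,u,v,z in [("knob",361,160,.09),("post",366,230,.235),("tape",270,272,.05),("bearing",413,179,.01),("bolt",205,300,.01)]: print("s",nm,ray("scene",(u,v),z))
# lid by colour
im=cv2.imread("pics/side0.png");hsv=cv2.cvtColor(im,cv2.COLOR_BGR2HSV)
m=cv2.inRange(hsv,(0,150,80),(8,255,255))|cv2.inRange(hsv,(172,150,80),(180,255,255))
n,l,s,c=cv2.connectedComponentsWithStats(m)
for i in range(1,n):
    if 320<c[i][0]<370 and s[i][4]>30: print(s[i],c[i],ray("side",c[i],.097))
E
```

```text
{}
handle [0.5066 0.1033 0.236 ]
head [0.5434 0.1132 0.219 ]
posttop [0.7546 0.074  0.235 ]
foot [0.7562 0.0754 0.02  ]
knob [0.5516 0.3155 0.077 ]
knobtop [0.5519 0.3134 0.101 ]
pivotbolt [0.572  0.2214 0.077 ]
lidtop [0.5546 0.1075 0.107 ]
tape [ 0.6032 -0.0755  0.033 ]
viseBaseCorner [0.4736 0.1315 0.01  ]
viseBaseR [0.3402 0.1416 0.01  ]
viseBodyL [0.4661 0.1006 0.05  ]
viseTopL [0.4801 0.0465 0.12  ]
clampNL [ 0.6373  0.236  -0.    ]
clampNR [0.5166 0.2536 0.    ]
knobshadow [0.5282 0.2987 0.    ]
w head [0.5496 0.0912 0.219 ]
w post [0.7477 0.0608 0.235 ]
w tape [ 0.606  -0.0727  0.067 ]
w foot [0.7545 0.0619 0.02  ]
s knob [0.5641 0.3006 0.09  ]
s post [0.7651 0.0482 0.235 ]
s tape [ 0.6121 -0.0918  0.05  ]
s bearing [0.6828 0.4076 0.01  ]
s bolt [ 0.5352 -0.2343  0.01  ]
[334 213  23  21 376] [344.67287234 223.29787234] [0.5561 0.1108 0.097 ]
```

```bash
cat >> h.py <<'E'
def proj(n,p):
    K,M=T(n);q=np.linalg.inv(M)@np.r_[p,1.];q=np.array([q[0],-q[1],-q[2]]);q=np.array(K)@(q/q[2]);return np.round(q[:2],1)
def tri(obs):
    A=np.zeros((3,3));b=np.zeros(3)
    for n,uv in obs:
        K,M=T(n);d=np.linalg.solve(np.array(K),[uv[0],uv[1],1.]);d=M[:3,:3]@[d[0],-d[1],-d[2]];d/=np.linalg.norm(d)
        S=np.eye(3)-np.outer(d,d);A+=S;b+=S@M[:3,3]
    return np.round(np.linalg.solve(A,b),4)
E
python3 - <<'E'
from h import *
for s in(-1,1):
    p=proj("side",(.625+s*.055,0,.214));print("side crop tip",(p-[230,140])*3, "scene",proj("scene",(.625+s*.055,0,.214)))
for q in [(.56,.1,.107),(.755,.07,.02),(.755,.06,.02)]:
    print(q,(proj("side",q)-[230,140])*3,proj("scene",q),proj("wrist",q))
a=cv2.imread("pics/scene0.png")[140:320,190:400]
cv2.imwrite("pics/scenecrop.png",cv2.resize(a,None,fx=3.3,fy=3.3,interpolation=cv2.INTER_CUBIC))
E
```

```text
side crop tip [321.9  52.2] scene [279.7 197. ]
side crop tip [186.9  54.9] scene [317.  226.2]
(0.56, 0.1, 0.107) [338.7 231.9] [309.9 197.5] [239.5  66.5]
(0.755, 0.07, 0.02) [107.7 287.4] [360.  269.4] [448.2 107. ]
(0.755, 0.06, 0.02) [108.3 279.3] [357.4 272.2] [447.3 116.8]
```

View pics/scenecrop.png

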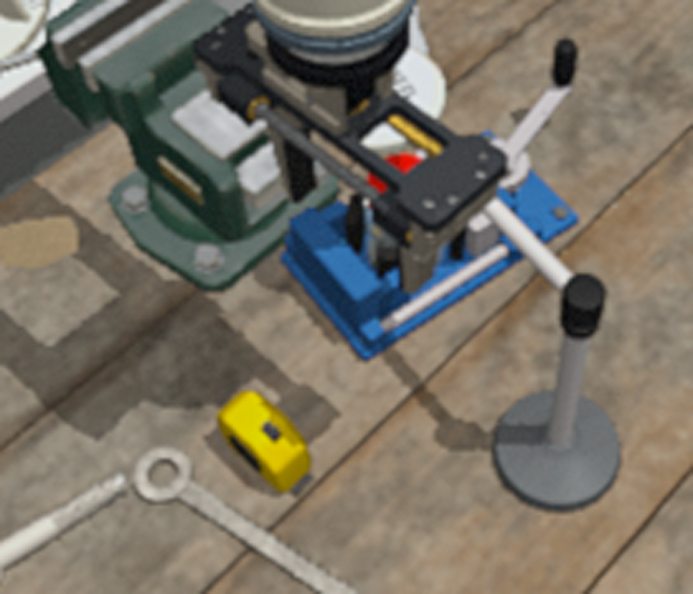

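Scene crop (3.3x, offset 190,140): lever knob (565,62), post cap (582,305), foot (557,450), tape (265,440). My tip check shows the side camera agrees with the robot to 1–2 mm, so the handle is at about (0.506, 0.103, 0.236).

```bash
python3 -m creep '[{"tz":-5},{"tz":-1.5,"ty":-3,"tx":2.8},{"ty":-3,"tx":3},{"ty":-3,"tx":3},{"ty":-2.9,"tx":1.5},{"tx":0}]' 20
python3 - <<'E'
from h import *
im=snap("side","side1");cv2.imwrite("pics/s1c.png",cv2.resize(cv2.cvtColor(im,cv2.COLOR_RGB2BGR)[100:240,270:450],None,fx=3,fy=3,interpolation=cv2.INTER_CUBIC))
w=snap("wrist","w1")
a=cv2.imread("pics/s1c.png");b=cv2.resize(cv2.imread("pics/w1.png")[:,:],(540,338));cv2.imwrite("pics/both1.png",np.vstack([a[:260],b[:338]]))
E
```

```text
invalid input
```

View pics/both1.png

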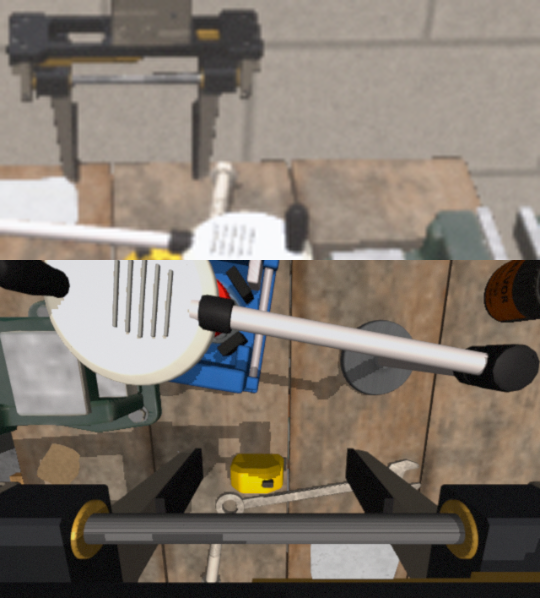

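The move was refused (rows probably need every key), so this view just shows the start pose again. Retrying with full rows.

```bash
python3 -m creep '[{"tx":0,"ty":0,"tz":-5,"twist":0,"claw":1},{"tx":2.8,"ty":-3,"tz":-1.5,"twist":0,"claw":1},{"tx":3,"ty":-3,"tz":0,"twist":0,"claw":1},{"tx":3,"ty":-3,"tz":0,"twist":0,"claw":1},{"tx":1.5,"ty":-2.9,"tz":0,"twist":0,"claw":1},{"tx":0,"ty":0,"tz":0,"twist":0,"claw":1}]' 20
python3 - <<'E'
from h import *
print(observe()["eef_pos"])
im=snap("side","side2");cv2.imwrite("pics/s2c.png",cv2.resize(cv2.cvtColor(im,cv2.COLOR_RGB2BGR)[100:280,290:440],None,fx=3,fy=3,interpolation=cv2.INTER_CUBIC))
w=snap("wrist","w2")
a=cv2.imread("pics/s2c.png");b=cv2.resize(cv2.imread("pics/w2.png"),None,fx=.84,fy=.84)[:,:];c=np.zeros((540,800,3),np.uint8)
c[:,:450]=a[:540];c[:336,450:]=b[:,94:444];cv2.imwrite("pics/both2.png",c)
E
```

```text
clock: 0.85
eef_pos: [0.503, 0.1045, 0.2967]
tcp_rot: [-2.218, -2.223, 0.001]
contact_force: [0.1, -0.8, -0.6]
grip_width: 1.0
finger_force: 0.0
[0.50295882 0.10446095 0.29669105]
```

View pics/both2.png

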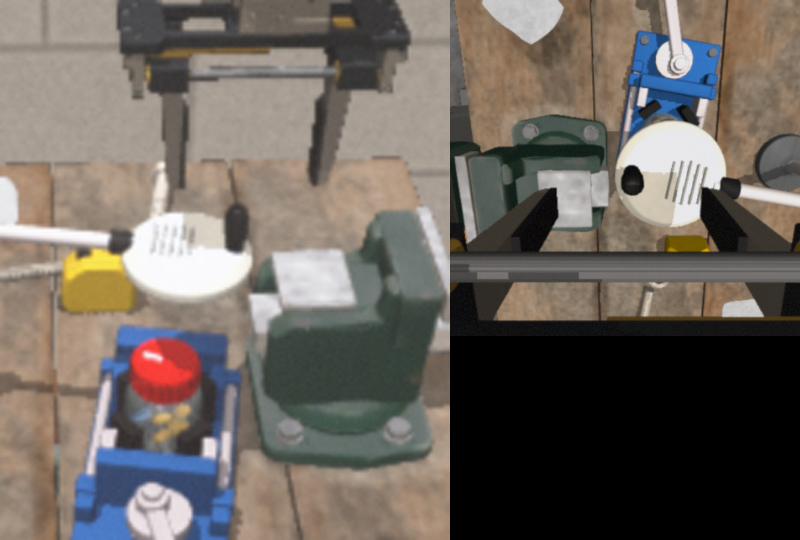

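Handle top seen at wrist pixel ≈(329,214), head centre ≈(376,207); lever pivot ≈(361,75); vise jaw/body between columns ~95–185 composite px left of the head.

Run:
```python
from h import *
print("handle pred",proj("wrist",(.506,.103,.245)))
f=lambda u,v,z:ray("wrist",((u-450+94)/.84,v/.84),z)
for nm,u,v,z in [("handle",632,178,.25),("head",672,174,.219),("pivot",677,66,.077),("vise bodyfar",607,200,.12),("vise base top",560,118,.01),("visebody top",560,152,.08),("vise backjaw",500,150,.15),("viseback right edge",528,150,.15)]: print(nm,f(u,v,z))
g=lambda u,v,z:ray("side",(290+u/3,100+v/3),z)
for nm,u,v,z in [("base corner",265,455,.01),("baseR",425,455,.01),("body bottom L",270,395,.03),("anvil near L",280,307,.13),("anvil near R",352,302,.13),("jawtop L",378,212,.2),("jaw near R",440,300,.18)]:print(nm,g(u,v,z))
```

```text
handle pred [322.3 219.7]
handle [0.5099 0.1098 0.25  ]
head [0.5444 0.1037 0.219 ]
pivot [0.568  0.2022 0.077 ]
vise bodyfar [0.4809 0.0403 0.12  ]
vise base top [0.402  0.1311 0.01  ]
visebody top [0.4161 0.0926 0.08  ]
vise backjaw [0.3687 0.1098 0.15  ]
viseback right edge [0.3989 0.1099 0.15  ]
base corner [0.4686 0.126  0.01  ]
baseR [0.3335 0.1304 0.01  ]
body bottom L [0.4592 0.0744 0.03  ]
anvil near L [0.4597 0.0742 0.13  ]
anvil near R [0.3998 0.0699 0.13  ]
jawtop L [0.3826 0.0412 0.2   ]
jaw near R [0.3491 0.1279 0.18  ]
```

```bash
python3 -m creep '[{"tx":0.2,"ty":0.5,"tz":2,"twist":0,"claw":1},{"tx":0,"ty":0,"tz":3.4,"twist":0,"claw":1},{"tx":0,"ty":0,"tz":0,"twist":0,"claw":0.5},{"tx":0,"ty":0,"tz":0,"twist":0,"claw":0.1},{"tx":0,"ty":0,"tz":0,"twist":0,"claw":0.1},{"tx":0,"ty":0,"tz":0,"twist":0,"claw":0.1},{"tx":0,"ty":0,"tz":0,"twist":0,"claw":0.1},{"tx":0,"ty":0,"tz":0,"twist":0,"claw":0.1}]' 20
```

```text
clock: 1.75
eef_pos: [0.5113, 0.105, 0.2433]
tcp_rot: [2.221, 2.221, 0.001]
contact_force: [0.1, -0.7, 0.4]
grip_width: 0.501
finger_force: 0.0
```

```bash
python3 -m creep '[{"tx":0,"ty":0,"tz":0,"twist":0,"claw":0.1},{"tx":0,"ty":0,"tz":0,"twist":0,"claw":0.1},{"tx":0,"ty":0,"tz":0,"twist":0,"claw":0.1},{"tx":0,"ty":0,"tz":0,"twist":0,"claw":0.1},{"tx":0,"ty":0,"tz":0,"twist":0,"claw":0.1},{"tx":0,"ty":0,"tz":0,"twist":0,"claw":0.1},{"tx":0,"ty":0,"tz":0,"twist":0,"claw":0.1}]' 20
```

```text
clock: 2.45
eef_pos: [0.5077, 0.1052, 0.2424]
tcp_rot: [-2.218, -2.218, 0.008]
contact_force: [-13.0, 1.6, 10.1]
grip_width: 0.19
finger_force: 20.0
```

```bash
python3 -m creep '[{"tx":0,"ty":-0.3,"tz":0,"twist":0,"claw":0.1},{"tx":-2.79,"ty":-0.26,"tz":0,"twist":-0.11,"claw":0.1},{"tx":-2.79,"ty":-0.26,"tz":0,"twist":-0.11,"claw":0.1},{"tx":-2.79,"ty":-0.26,"tz":0,"twist":-0.11,"claw":0.1},{"tx":0,"ty":0,"tz":0,"twist":0,"claw":0.1}]' 20
```

```text
clock: 2.95
eef_pos: [0.507, 0.0184, 0.2424]
tcp_rot: [-1.821, -2.556, 0.007]
contact_force: [-11.6, -1.4, 9.3]
grip_width: 0.193
finger_force: 20.0
```

```bash
python3 -m creep '[{"tx":-2.79,"ty":-0.5,"tz":0,"twist":-0.11,"claw":0.1},{"tx":-2.79,"ty":-0.26,"tz":0,"twist":-0.11,"claw":0.1},{"tx":-2.79,"ty":-0.26,"tz":0,"twist":-0.11,"claw":0.1},{"tx":-2.79,"ty":-0.26,"tz":0,"twist":-0.11,"claw":0.1},{"tx":-2.79,"ty":-0.26,"tz":0,"twist":-0.11,"claw":0.1},{"tx":-2.79,"ty":-0.26,"tz":0,"twist":-0.11,"claw":0.1},{"tx":-2.79,"ty":-0.26,"tz":0,"twist":-0.11,"claw":0.1},{"tx":0,"ty":0,"tz":0,"twist":0,"claw":0.1}]' 20
```

```text
clock: 3.75
eef_pos: [0.6097, -0.1468, 0.2425]
tcp_rot: [-0.728, -3.054, 0.012]
contact_force: [-11.4, -16.4, 8.8]
grip_width: 0.192
finger_force: 20.0
```

```bash
python3 -m creep '[{"tx":0,"ty":0,"tz":0,"twist":0,"claw":1},{"tx":0,"ty":0,"tz":0,"twist":0,"claw":1},{"tx":0,"ty":0,"tz":0,"twist":0,"claw":1},{"tx":0,"ty":0,"tz":-3,"twist":0,"claw":1},{"tx":0,"ty":0,"tz":-4,"twist":0.1,"claw":1},{"tx":0,"ty":0,"tz":0,"twist":0.145,"claw":1},{"tx":0,"ty":0,"tz":0,"twist":0.145,"claw":1},{"tx":0,"ty":0,"tz":0,"twist":0.145,"claw":1},{"tx":0,"ty":0,"tz":0,"twist":0.145,"claw":1},{"tx":0,"ty":0,"tz":0,"twist":0.145,"claw":1},{"tx":0,"ty":0,"tz":0,"twist":0.145,"claw":1},{"tx":0,"ty":0,"tz":0,"twist":0.13,"claw":1}]' && python3 -m creep '[{"tx":3,"ty":0,"tz":0,"twist":0,"claw":1},{"tx":4.5,"ty":-0.5,"tz":0,"twist":0,"claw":1},{"tx":4.5,"ty":-1,"tz":0,"twist":0,"claw":1},{"tx":4.5,"ty":-1,"tz":0,"twist":0,"claw":1},{"tx":4.5,"ty":-1,"tz":0,"twist":0,"claw":1},{"tx":4.5,"ty":-1,"tz":0,"twist":0,"claw":1},{"tx":4.5,"ty":-0.5,"tz":0,"twist":0,"claw":1},{"tx":3,"ty":0,"tz":0,"twist":0,"claw":1},{"tx":0,"ty":0,"tz":0,"twist":0,"claw":1},{"tx":0,"ty":0,"tz":0,"twist":0,"claw":1}]'
python3 - <<'E'
from h import *
o=observe();print(o["eef_pos"],o["tcp_rot"],o["qpos"])
w=snap("wrist","w3");s=snap("side","side3")
cv2.imwrite("pics/v3.png",cv2.cvtColor(w,cv2.COLOR_RGB2BGR))
E
```

```text
clock: 4.95
eef_pos: [0.6101, -0.1403, 0.3126]
tcp_rot: [-2.227, -2.216, -0.001]
contact_force: [-0.6, 0.0, 0.5]
grip_width: 0.999
finger_force: 0.0
clock: 5.95
eef_pos: [0.5596, 0.1898, 0.3124]
tcp_rot: [2.219, 2.224, -0.0]
contact_force: [0.1, 0.1, 0.8]
grip_width: 1.0
finger_force: 0.0
[0.55963429 0.18976557 0.31244177] [ 2.21894054e+00  2.22385413e+00 -3.95737940e-04] [ 3.24479338e-01  2.33921180e-01  1.61461786e+00 -1.73056656e-04
  1.29325218e+00  3.22314837e-01]
```

View pics/w3.png

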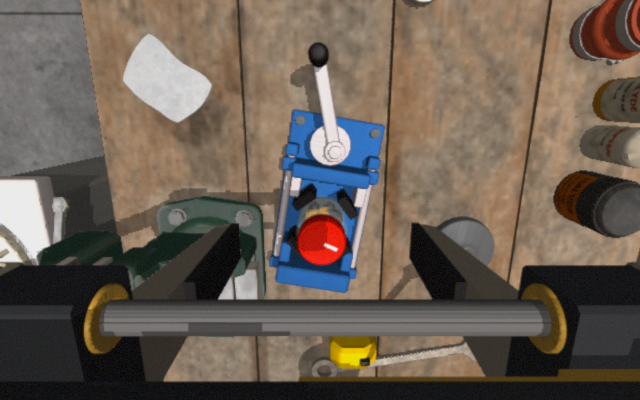

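Wrist view: lever knob top (318,53), pivot bolt (334,151), lid top (322,241) with pointer near (331,245), clamp tilted slightly; the lamp is clear of the jar.

Run:
```python
from h import *
for nm,u,v,z in [("knobtop",318,53,.101),("pivot",334,151,.065),("lidtop",322,241,.107),("ptr",(331),245.5,.107),("cl A",292,111,.0),("cl B",383,126,0),("cl C",275,286,.0)]: print(nm,ray("wrist",(u,v),z))
s=cv2.cvtColor(cv2.imread("pics/side3.png"),cv2.COLOR_BGR2HSV)
m=((s[...,2]<60)).astype(np.uint8);n,l,st,c=cv2.connectedComponentsWithStats(m[270:320,335:375])
for i in range(1,n): print(st[i],c[i]+[335,270])
i=1+np.argmax(st[1:,4]);p=c[i]+[335,270];print("side knob",ray("side",p,.077),"tri",tri([("side",(p[0],p[1]-7)),("wrist",(318,53))]))
```

```text
knobtop [0.5546 0.3109 0.101 ]
pivot [0.5725 0.2077 0.065 ]
lidtop [0.5584 0.1105 0.107 ]
ptr [0.5687 0.105  0.107 ]
cl A [0.5176 0.2531 0.    ]
cl B [0.6405 0.2335 0.    ]
cl C [ 0.4855 -0.0073 -0.    ]
[14 21 10 14 95] [353.12631579 297.70526316]
side knob [0.553  0.3181 0.077 ] tri [0.5538 0.3122 0.0929]
```

```bash
python3 -m creep '[{"tx":4.1,"ty":-0.2,"tz":0,"twist":0,"claw":1},{"tx":4.1,"ty":-0.2,"tz":2,"twist":0,"claw":1},{"tx":4.1,"ty":-0.2,"tz":4,"twist":0,"claw":1},{"tx":0,"ty":0,"tz":4.5,"twist":-0.085,"claw":1},{"tx":0,"ty":0,"tz":4.5,"twist":-0.085,"claw":1},{"tx":0,"ty":0,"tz":4.5,"twist":0,"claw":0.8},{"tx":0,"ty":0,"tz":3.3,"twist":0,"claw":0.6},{"tx":0,"ty":0,"tz":0,"twist":0,"claw":0.4},{"tx":0,"ty":0,"tz":0,"twist":0,"claw":0.4},{"tx":0,"ty":0,"tz":0,"twist":0,"claw":0.4}]' && python3 -c "
from h import *
snap('side','side4');snap('wrist','w4')
a=cv2.imread('pics/side4.png')[230:340,290:420];b=cv2.imread('pics/w4.png')
c=np.zeros((590,800,3),np.uint8);c[:330,:390]=cv2.resize(a,None,fx=3,fy=3,interpolation=cv2.INTER_CUBIC);c[330:580,:400]=cv2.resize(b,(400,250));cv2.imwrite('pics/v4.png',c[:, :400])"
```

```text
clock: 7.05
eef_pos: [0.5559, 0.307, 0.092]
tcp_rot: [2.025, 2.4, 0.005]
contact_force: [-0.1, 0.5, -0.4]
grip_width: 0.588
finger_force: 0.0
```

View pics/v4.png

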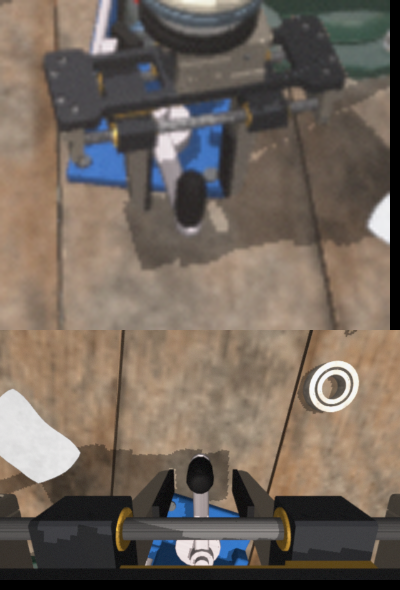

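Knob top stands between the fingers at wrist pixel ≈(320,222), slightly ahead of the pads.

Run:
```python
from h import *
print(ray("wrist",(320,222),.101),ray("wrist",(320,210),.101),ray("wrist",(320,235),.101),observe()["eef_pos"])
```

```text
[0.5517 0.3259 0.101 ] [0.5508 0.3315 0.101 ] [0.5527 0.3198 0.101 ] [0.55573252 0.3072413  0.09207504]
```

```bash
python3 -m creep '[{"tx":0.9,"ty":-0.1,"tz":0.8,"twist":0,"claw":0.5},{"tx":0,"ty":0,"tz":0,"twist":0,"claw":0.2},{"tx":0,"ty":0,"tz":0,"twist":0,"claw":0.1},{"tx":0,"ty":0,"tz":0,"twist":0,"claw":0.1},{"tx":0,"ty":0,"tz":0,"twist":0,"claw":0.1},{"tx":0,"ty":0,"tz":0,"twist":0,"claw":0.1},{"tx":0,"ty":0,"tz":0,"twist":0,"claw":0.1}]' 35
```

```text
clock: 7.85
eef_pos: [0.5518, 0.3156, 0.0818]
tcp_rot: [-2.025, -2.402, -0.0]
contact_force: [0.4, 1.4, -0.8]
grip_width: 0.232
finger_force: 35.0
```

```bash
python3 -m creep '[{"tx":-0.13,"ty":-1.5,"tz":0,"twist":-0.14,"claw":0.1},{"tx":-0.13,"ty":-1.5,"tz":0,"twist":-0.14,"claw":0.1},{"tx":-0.13,"ty":-1.5,"tz":0,"twist":-0.14,"claw":0.1},{"tx":-0.13,"ty":-1.5,"tz":0,"twist":-0.14,"claw":0.1},{"tx":-0.13,"ty":-1.5,"tz":0,"twist":-0.14,"claw":0.1},{"tx":0,"ty":0,"tz":0,"twist":0,"claw":0.1}]' 35
```

```text
clock: 8.45
eef_pos: [0.4864, 0.2768, 0.0817]
tcp_rot: [-1.075, -2.95, 0.003]
contact_force: [-6.1, 0.3, 2.3]
grip_width: 0.236
finger_force: 35.0
```

```bash
python3 -m creep '[{"tx":-0.13,"ty":-1.5,"tz":0,"twist":-0.14,"claw":0.1},{"tx":-0.13,"ty":-1.5,"tz":0,"twist":-0.14,"claw":0.1},{"tx":-0.13,"ty":-1.5,"tz":0,"twist":-0.14,"claw":0.1},{"tx":-0.13,"ty":-1.5,"tz":0,"twist":-0.14,"claw":0.1},{"tx":-0.13,"ty":-1.5,"tz":0,"twist":-0.14,"claw":0.1},{"tx":0,"ty":-0.3,"tz":0,"twist":-0.02,"claw":0.1},{"tx":0,"ty":0,"tz":0,"twist":0,"claw":0.1}]' 35
```

```text
clock: 9.15
eef_pos: [0.4619, 0.2063, 0.0817]
tcp_rot: [0.021, -3.137, -0.003]
contact_force: [-12.8, 12.6, 6.7]
grip_width: 0.237
finger_force: 35.0
```

```bash
python3 -m creep '[{"tx":0.2,"ty":-0.4,"tz":0,"twist":0,"claw":0.1},{"tx":0,"ty":0,"tz":0,"twist":0,"claw":0.1}]' 35
```

```text
clock: 9.35
eef_pos: [0.4619, 0.2059, 0.0818]
tcp_rot: [0.018, -3.141, -0.013]
contact_force: [-8.8, 36.1, -7.4]
grip_width: 0.231
finger_force: 35.0
```

```bash
python3 -m creep '[{"tx":-0.1,"ty":0.5,"tz":0,"twist":0,"claw":0.6},{"tx":0,"ty":0,"tz":0,"twist":0,"claw":0.6},{"tx":0,"ty":0,"tz":0,"twist":0,"claw":0.6},{"tx":0,"ty":0,"tz":-4,"twist":0,"claw":0.6},{"tx":0,"ty":0,"tz":-4.5,"twist":0.1,"claw":1},{"tx":0,"ty":0,"tz":-4.5,"twist":0.145,"claw":1},{"tx":0,"ty":0,"tz":-4,"twist":0.145,"claw":1},{"tx":0,"ty":0,"tz":0,"twist":0.145,"claw":1},{"tx":0,"ty":0,"tz":0,"twist":0.145,"claw":1},{"tx":0,"ty":0,"tz":0,"twist":0.145,"claw":1},{"tx":0,"ty":0,"tz":0,"twist":0.145,"claw":1},{"tx":0,"ty":0,"tz":0,"twist":0.145,"claw":1}]' && python3 -m creep '[{"tx":0,"ty":0,"tz":0,"twist":0.145,"claw":1},{"tx":0,"ty":0,"tz":0,"twist":0.145,"claw":1},{"tx":0,"ty":0,"tz":0,"twist":0.145,"claw":1},{"tx":0,"ty":0,"tz":0,"twist":0.02,"claw":1},{"tx":-3.2,"ty":3.2,"tz":0,"twist":0,"claw":1},{"tx":-3.2,"ty":3.2,"tz":0,"twist":0,"claw":1},{"tx":-3.2,"ty":3.2,"tz":0,"twist":0,"claw":1},{"tx":0,"ty":0,"tz":0,"twist":0,"claw":1},{"tx":0,"ty":0,"tz":0,"twist":0,"claw":1}]' && python3 -c "
from h import *
print(observe()['qpos'],observe()['tcp_rot'])
s=snap('side','side5');w=snap('wrist','w5')
for n,im,z in(('side',s,.097),('wrist',w,.107)):
    h=cv2.cvtColor(im,cv2.COLOR_RGB2HSV);m=cv2.inRange(h,(0,150,80),(8,255,255))|cv2.inRange(h,(172,150,80),(180,255,255))
    k,l,st,c=cv2.connectedComponentsWithStats(m)
    for i in range(1,k):
        if st[i][4]>150: print(n,st[i],c[i],ray(n,c[i],z))
cv2.imwrite('pics/v5.png',cv2.cvtColor(w,cv2.COLOR_RGB2BGR))"
```

```text
clock: 10.55
eef_pos: [0.4631, 0.2053, 0.2518]
tcp_rot: [1.647, 2.675, -0.001]
contact_force: [-0.0, 0.2, -0.7]
grip_width: 0.999
finger_force: 0.0
clock: 11.45
eef_pos: [0.5611, 0.1109, 0.2513]
tcp_rot: [-2.199, -2.243, 0.001]
contact_force: [-1.6, 0.3, -0.5]
grip_width: 1.0
finger_force: 0.0
[1.92436313e-01 2.52851355e-01 1.72721902e+00 2.09783784e-06
 1.16254546e+00 1.72736276e-01] [-2.19904631e+00 -2.24279813e+00  1.32196913e-03]
side [334 213  23  21 386] [345.03626943 223.09585492] [0.5551 0.1101 0.097 ]
side [169 301  28  24 428] [183.98130841 311.28037383] [0.8953 0.3554 0.097 ]
side [169 316  35  27 328] [188.14939024 332.98780488] [0.8776 0.4057 0.097 ]
side [414 367  39  33 240] [431.75416667 382.76666667] [0.4344 0.5203 0.097 ]
wrist [ 288  156   62   63 2907] [318.26590987 187.14791882] [0.5557 0.1115 0.107 ]
```

View pics/v5.png

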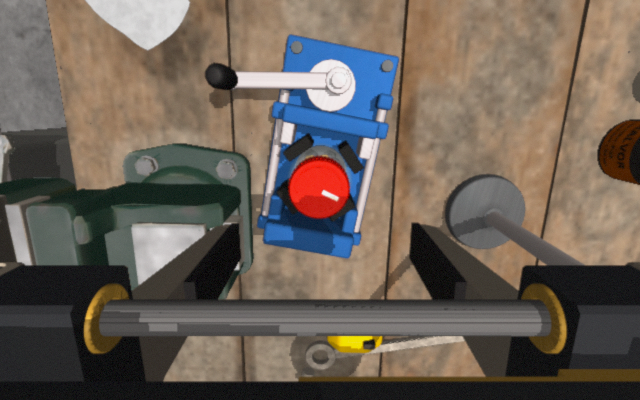

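The lever now points at the robot (knob (221,76)), fully closed; lid centred at (319,187), giving (0.556, 0.111), consistent with the side view.

```bash
python3 -m creep '[{"tx":0,"ty":-0.5,"tz":2,"twist":0,"claw":1},{"tx":0,"ty":0,"tz":3.5,"twist":0,"claw":1},{"tx":0,"ty":0,"tz":3.5,"twist":0,"claw":1},{"tx":0,"ty":0,"tz":3,"twist":0,"claw":1},{"tx":0,"ty":0,"tz":2,"twist":0,"claw":1},{"tx":0,"ty":0,"tz":0,"twist":0,"claw":0.8},{"tx":0,"ty":0,"tz":0,"twist":0,"claw":0.8}]' 50
```

```text
clock: 12.25
eef_pos: [0.5556, 0.1126, 0.1122]
tcp_rot: [-2.197, -2.245, 0.0]
contact_force: [0.2, 0.5, 0.1]
grip_width: 0.85
finger_force: 0.0
```

```bash
python3 -m creep '[{"tx":-0.15,"ty":0,"tz":1.1,"twist":0,"claw":0.8},{"tx":0,"ty":0,"tz":0,"twist":0,"claw":0.5},{"tx":0,"ty":0,"tz":0,"twist":0,"claw":0.5},{"tx":0,"ty":0,"tz":0,"twist":0,"claw":0.5},{"tx":0,"ty":0,"tz":0,"twist":0,"claw":0.5},{"tx":0,"ty":0,"tz":0,"twist":0,"claw":0.5}]' 60
```

```text
clock: 12.85
eef_pos: [0.555, 0.1103, 0.101]
tcp_rot: [-2.199, -2.242, 0.002]
contact_force: [-5.2, 1.7, 4.2]
grip_width: 0.602
finger_force: 60.0
```

```bash
python3 -m creep '[{"tx":0,"ty":0,"tz":-0.01,"twist":-0.1,"claw":0.5},{"tx":0,"ty":0,"tz":-0.02,"twist":-0.1,"claw":0.5},{"tx":0,"ty":0,"tz":-0.02,"twist":-0.1,"claw":0.5},{"tx":0,"ty":0,"tz":0,"twist":0,"claw":0.5}]' 60; python3 -c "
from h import *
o=observe();print(o['moment'],o['qpos'][5])
s=capture('side')"
```

```text
clock: 13.25
eef_pos: [0.5558, 0.1106, 0.1016]
tcp_rot: [-1.837, -2.548, -0.0]
contact_force: [-3.7, 0.8, 3.8]
grip_width: 0.604
finger_force: 60.0
[0.24118421 0.7295368  0.22860385] -0.1282159811903358
```

```bash
cat >> h.py <<'E'
def ptr(f):
    w=snap("wrist",f);h=cv2.cvtColor(w,cv2.COLOR_RGB2HSV)
    red=cv2.inRange(h,(0,120,60),(8,255,255))|cv2.inRange(h,(172,120,60),(180,255,255))
    k,l,st,c=cv2.connectedComponentsWithStats(red);i=1+np.argmax(st[1:,4]);print("red",st[i],c[i])
    x,y,a,b=st[i][:4];m=np.zeros_like(red);m[y:y+b,x:x+a]=cv2.inRange(h,(0,0,170),(180,70,255))[y:y+b,x:x+a]
    k,l,st,c=cv2.connectedComponentsWithStats(m)
    for j in range(1,k):
        if st[j][4]>25: print("white",st[j],c[j].round(1),cv2.minAreaRect(np.argwhere(l==j)[:,::-1].astype(np.float32)))
E
python3 -c "from h import *;ptr('p1')"
python3 -m creep '[{"tx":0,"ty":0,"tz":-0.02,"twist":-0.12,"claw":0.5},{"tx":0,"ty":0,"tz":-0.02,"twist":-0.12,"claw":0.5},{"tx":0,"ty":0,"tz":-0.02,"twist":-0.12,"claw":0.5},{"tx":0,"ty":0,"tz":-0.02,"twist":-0.12,"claw":0.5},{"tx":0,"ty":0,"tz":0,"twist":0,"claw":0.5}]' 60
python3 -c "
from h import *
ptr('p2');o=observe();print(o['moment'],o['qpos'][5])"
```

```text
red [ 267  194  117  107 9962] [323.98735194 249.77243525]
white [330 263  33  19 250] [346.  271.9] ((346.0513610839844, 271.8869934082031), (32.4421501159668, 7.696734428405762), 24.443954467773438)
clock: 13.85
eef_pos: [0.5553, 0.1103, 0.1023]
tcp_rot: [-1.178, -2.911, 0.001]
contact_force: [-6.1, -0.4, 7.8]
grip_width: 0.601
finger_force: 60.0
red [ 267  194  117  107 9995] [324.03451726 249.81310655]
white [330 263  33  19 250] [346.  271.9] ((346.0171203613281, 271.96234130859375), (32.4421501159668, 7.696734428405762), 24.443954467773438)
[0.01420177 1.13014074 0.06928131] -0.6050350974193511
```

```bash
python3 -m creep '[{"tx":0,"ty":0,"tz":-0.02,"twist":-0.1,"claw":0.5},{"tx":0,"ty":0,"tz":-0.02,"twist":-0.1,"claw":0.5},{"tx":0,"ty":0,"tz":-0.02,"twist":-0.11,"claw":0.5},{"tx":0,"ty":0,"tz":-0.02,"twist":-0.11,"claw":0.5},{"tx":0,"ty":0,"tz":0,"twist":0,"claw":0.5}]' 60
python3 -c "
from h import *
ptr('p3');o=observe();print(o['moment'],o['qpos'][5])"
```

```text
clock: 14.4
eef_pos: [0.5539, 0.1097, 0.1026]
tcp_rot: [-0.547, -3.09, 0.003]
contact_force: [-8.8, -2.7, 6.7]
grip_width: 0.603
finger_force: 60.0
red [  267   194   117   107 10034] [324.12387881 249.9481762 ]
white [330 263  32  19 249] [345.9 272. ] ((345.9682922363281, 271.9853515625), (32.33732604980469, 7.68273401260376), 24.775142669677734)
[-0.34465352  1.51122321 -0.42421931] -1.0242570967205227
```

```bash
python3 -m creep '[{"tx":0.1,"ty":0,"tz":-0.2,"twist":0,"claw":0.5},{"tx":0,"ty":0,"tz":-0.2,"twist":0,"claw":0.5},{"tx":0,"ty":0,"tz":0,"twist":0,"claw":0.5}]' 60
```

```text
clock: 14.75
eef_pos: [0.5547, 0.1104, 0.1066]
tcp_rot: [-0.55, -3.092, 0.001]
contact_force: [-3.7, -4.1, -3.9]
grip_width: 0.604
finger_force: 60.0
```

```bash
python3 -m creep '[{"tx":0,"ty":0,"tz":-0.5,"twist":0,"claw":0.5},{"tx":0,"ty":0,"tz":-0.6,"twist":0,"claw":0.5},{"tx":0,"ty":0,"tz":-0.6,"twist":0,"claw":0.5},{"tx":0,"ty":0,"tz":-0.6,"twist":0,"claw":0.5},{"tx":0,"ty":0,"tz":-0.6,"twist":0,"claw":0.5},{"tx":0,"ty":0,"tz":-0.6,"twist":0,"claw":0.5},{"tx":0,"ty":0,"tz":0,"twist":0,"claw":0.5},{"tx":0,"ty":0,"tz":0,"twist":0,"claw":0.5}]' 60
python3 -c "
from h import *
ptr('p4');s=snap('side','side6');w=cv2.imread('pics/w5.png')
h=cv2.cvtColor(s,cv2.COLOR_RGB2HSV);m=cv2.inRange(h,(0,150,60),(8,255,255))|cv2.inRange(h,(172,150,60),(180,255,255))
k,l,st,c=cv2.connectedComponentsWithStats(m)
for i in range(1,k):
    if st[i][4]>60 and 300<c[i][0]<400: print(st[i],c[i])
print('expected lid at',proj('side',(.555,.111,.137)),'jar tight was',proj('side',(.555,.111,.097)))
a=cv2.imread('pics/side5.png').astype(int);b=cv2.imread('pics/side6.png').astype(int)
print('jar patch diff',abs(a-b)[238:252,336:355].mean(),'lever/clamp diff',abs(a-b)[255:300,320:350].mean())
print(observe()['contact_force'],observe()['moment'])"
```

```text
clock: 15.55
eef_pos: [0.5551, 0.1107, 0.142]
tcp_rot: [0.548, 3.093, 0.0]
contact_force: [0.6, 0.6, -2.1]
grip_width: 0.597
finger_force: 60.0
red [  267   193   117   108 10045] [324.17063216 250.03414634]
white [331 263  31  19 238] [346.1 271.9] ((346.08563232421875, 271.8116455078125), (32.27663040161133, 7.365691661834717), 24.443954467773438)
[347 203  10  19 120] [351.96666667 212.9       ]
expected lid at [345.7 211. ] jar tight was [345.1 223.3]
jar patch diff 2.617794486215539 lever/clamp diff 1.5407407407407407
[-0.10309105 -1.40286912 -0.90014861] [ 0.05540274 -0.01167941  0.0301971 ]
```

```bash
python3 -c "
from bench import *
print(close_job())"
```

```text
the job is handed in; nothing more can be done
None
```

The lamp is swung clear, the jar is clamped with the lever on its stop, and the lid is unscrewed and held level about 2.5 cm above the open jar. I've handed the job in at about 16 s on the robot's clock; no verdict has come back.

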